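# Load two greasy parts into their soak containers and open the degreaser jug's safety cap

### The arm

A 6-joint arm with a two-finger parallel gripper is mounted at the origin on the work surface. World frame = base frame: x ahead of the robot, y to its left, z up, the work surface at z = 0. Lengths are in m, angles in rad, forces in N, time in s.
With the tool pointing down it reaches from about 0.375 to 0.975 m from the base axis. Payload 3.8 kg.
Tool frame: the origin (TCP) lies at the very end of the fingers, on their centre line; the grasp point (between the pads) lies 19 mm behind it (bot.grip_point_offset is the distance from the TCP to the grasp point, in m); z points along the fingers, x is the direction in which the jaws open and shut, and the axes are right-handed (so a half turn about z gives the same grasp; the last joint's range is limited). The gripper opens to 85 mm and grips with 20 to 120 N. Pads are 22 mm wide; open, the fingers measure 114 mm over their backs; the gripper's body (76 mm by 85 mm) begins 54 mm behind the grasp point. The pads swing forward as they close: fully open they stand 13 mm farther back than shut.
Start: joints at [1.208, 0.264, 1.604, -0, 1.274, -0.037], TCP at [0.216, 0.639, 0.231] pointing down, gripper open.
Joint ranges: [-2.63, 2.63], [-0.94, 2.18], [0.31, 2.57], [-1.31, 4.45], [0, 2.66], [-2.55, 2.55]. Speed limits (rad/s): [2.57, 2.57, 3.14, 3.14, 3.14, 3.14].

### API

Orientations are given as a rotation vector (axis times angle).
In Python, from workcell import bot, read_camera gives the robot as it stands.
- The arm moves only by the tool arm_command, never from a script. Its argument "rows" is a list of rows, each an object with "delta_rot": the turn, a rotation vector about the tool's x, y, z in rad, a list of three; "xyz": the shift along the tool's x, y, z in m, a list of three; "gripper": the finger opening in m, from 0 to 0.0854. A call has 1 to 12 rows; each row shifts and turns the commanded pose from where the row before left it, along the tool's axes as they then stand; what a row does not reach is not made up. A row lasts 1/10 s, in which the tool goes at most 50 mm and 8.59 degrees, less where a joint would pass 70% of its speed; a pose out of reach is approached as far as the arm can. A call is refused whole if a number of a shift passes 0.05 or a number of a turn 0.15, either way. A call with a gripper value outside its range is refused whole. The fingers move at their own pace and stop on an object; "force" is the grip in N (left out, the last holds). Time passes only in rows, so rows that do not move let the fingers close. It gives the time, the measured TCP pose, the force and the opening at its end, in the units of the state.
- bot.read_state(): the state, without advancing time (a new reading comes with each control period).
- read_camera(name): name is "scene" or "side" or "wrist"; returns a dict with "pixels" (400x640x3 uint8, red, green, blue), "range_z" (400x640 float32, m along the optical axis (not along the pixel's ray), 0 where there is no reading), "intrinsics" (3x3 intrinsics, pixels), "dist_coeffs" ([k1, k2, p1, p2, k3] as OpenCV has them; the pictures are not rectified), "camera_from_world" (4x4, takes a point from world to camera coordinates). Camera axes: x right, y up, looking along -z (the intrinsics and any distortion apply to the point x, -y, -z); pixel columns grow to the right and rows downward; lengths in m; the calibration is good to about 2 mm. A picture is of the moment at which its call begins.
- bot.finish_job(): hands the job in, once; it reports no verdict.
The state is a dict: "time": time; "q": joint angles; "joint_vel": joint speeds; "joint_torque": joint torques, N m; "tool_pos": TCP position; "tcp_rot": TCP orientation; "wrist_force": force on the tool from outside, world axes, zero at the start; "torque": the same for the moment, N m; "width": opening from 0.0 (shut) to 1.0 (fully open).
Only numpy, scipy, OpenCV 4.12 (cv2) and the standard library are available. Lean on these libraries where they do the work, as an engineer would, in place of code of your own. Each camera call takes 0.05 s, during which the arm holds its last target.

### The job

Get the two steel parts ready for degreasing: put the ring-shaped bush into the round tub and lay the long flat link flat on the floor of the rectangular tray. Then open the white jug in the clamp foot: press its push-and-turn safety cap down, twist it anticlockwise until it is free, lift it off and finish while still holding it, still and level, about 7 cm straight above the jug's mouth. Do not let go of the cap at the end, and leave everything else on the bench where it is.

Things in the scene. Friction and masses are not known exactly. Their poses are not given: they have to be found in the camera images.
- bush_center (a point): Centre of the bush: a loose steel ring standing on its end on the bench, 32 mm outside, 18 mm bore, 30 mm high, about 130 g; its centre is 15 mm above the bench. z is its bore axis.
- link_center (a point): Centre of the link: a loose flat steel bar with a hole at each end, lying on the bench; 110 mm long (its y axis), 24 mm wide (its x axis), 10 mm thick (z), about 200 g.
- tub: Round open aluminium tub, fixed to the bench, about 96 mm inside and 108 mm outside, 35 mm high, walls and floor 4 mm. Origin: centre of its underside, on the bench.
- tray: Rectangular open aluminium tray, fixed to the bench; outside 168 mm along its y axis, 98 mm along its x axis, 30 mm high, walls about 4 mm, floor 4 to 5 mm. Origin: centre of its underside, on the bench.
- jug_mouth (a point): Centre of the rim of the jug's neck, 141 mm above the bench (hidden inside the cap until that is off). The neck is upright, 24 mm across, with two lugs on its +x and -x sides; z points up. Lifting the cap 20 mm clears the neck.
- jug: White round cleaner jug, 92 mm across, shoulders up to 100 mm high, small handle on its -x side. It cannot move or turn: it is clamped in a fixed foot 124 mm across. Origin: centre of the foot's underside, on the bench. z up.
- cap_center (a point): Centre of the grey cap on the jug: twelve-sided, 46 mm across flats, 30 mm high, 30 g; while locked its rim is 122, its top 153 mm above the bench, 20 mm free under the rim for fingertips. z up; x (along jug_mouth's x when locked) is at the middle of a flat, a flat every 30 degrees. Locked, it neither lifts nor turns. Pressed 4 to 7 mm down, it turns anticlockwise seen from above.
- seal (a joint): Sprung seal in the jug's neck, under the cap (m): 0 with the cap locked, grows as the cap is pressed, 0.007 when it bottoms; pushes up with 4 N at 0, 9 N at 0.006. Turned 50 to 130 degrees from locked, while pressed, the cap is free and lifts straight off; the seal stays on the neck and then reads -0.005.
- tape: Bystander, leave alone: brown tape roll, ring 68 across, 25 high, lying flat (mm). Origin: centre of its underside.
- tin: Bystander, leave alone: small plain steel tin, 36 across, 40 high, standing between the jug and the parts (mm). Origin: centre of its underside.
- driver: Bystander, leave alone: screwdriver, black handle, 160 long, lying at the right nearer the robot (mm). Lies along its x axis.
- wrench: Bystander, leave alone: steel open-ended wrench, 170 long, lying at the far right (mm). Lies along its x axis.
- spare: Bystander, leave alone: closed grey bottle with a black cap, 64 across, 170 high, standing at the back; not the one to open (mm). Origin: centre of its underside.
Not all that is in view belongs to the job. Leave any orange look-alike of the jug alone.

How it is judged:
On the way, in this order (a step that is already met when the one before it is completed fails the run):
1. the bush rests released in the round tub and the link lies released and flat in the tray (horizontal distance between bush_center and tub below 0.036 m and z of bush_center in the frame of tub below 0.028 m and x of link_center in the frame of tray between -0.04 and 0.04 m and y of link_center in the frame of tray between -0.045 and 0.045 m and z of link_center in the frame of tray between 0 and 0.017 m and linear speed of each of bush, link below 0.03 m/s and contact force between the fingers and bush below 0.1 N and contact force between the fingers and link below 0.1 N), for 0.2 s.
2. the safety cap is pressed down (2.5 mm or more below its locked height) and, while down, turned over 17 degrees (z of cap_center in the frame of jug_mouth between -0.02 and -0.0065 m and horizontal distance between cap_center and jug_mouth below 0.006 m and angle between the x axis of cap_center and the x axis of jug_mouth, either way round above 0.3 rad), for 0.05 s.
At the end, for the whole second after the job is handed in: Bush in the tub (centre within 36 mm of its axis, under 28 mm up), link flat in the tray (centre under 17 mm up), both at rest, untouched. Fingers hold the cap (over 1 N) still, its centre 40 to 140 mm above the jug mouth, within 35 mm of its axis, tilt under 0.3 rad, not touching the jug (all of step 1 and z of cap_center in the frame of jug_mouth between 0.04 and 0.14 m and horizontal distance between cap_center and jug_mouth below 0.035 m and angle between cap_center's own z axis and vertical below 0.3 rad and contact force between the fingers and cap above 1 N and contact force between cap and jug below 0.05 N and linear speed of cap below 0.03 m/s); the arm keeps its last pose, push and grip.
It fails at once if the tape is shoved more than 40 mm (distance of tape from where it was at the start of the episode above 0.04 m).
It fails at once if the tin is shoved more than 40 mm (distance of tin from where it was at the start of the episode above 0.04 m).
It fails at once if the driver is shoved more than 40 mm (distance of driver from where it was at the start of the episode above 0.04 m).
It fails at once if the wrench is shoved more than 40 mm (distance of wrench from where it was at the start of the episode above 0.04 m).
It fails at once if the spare is shoved more than 40 mm (distance of spare from where it was at the start of the episode above 0.04 m).
It also fails if it takes over 72 s, if anything falls off the work surface, if the arm or the gripper's body presses on something with over 40 N, if the wrist force passes 120 N, or if a joint passes its speed limit or range.

## Working session

There is one attempt and no reset: what is moved stays moved. The work goes in short steps, Python scripts to look and compute and a tool call to move; the robot and the scene stay as the last step left them, time stands still between calls to the robot, and variables do not carry over. Pictures are saved under pics/ and viewed, and the job is handed in when it is done.

Besides the shell and the picture viewer there is one more tool, called in YAML: its name, and indented under it one key for each argument. arm_command: Moves the arm, as the interface text tells. Its arguments: {"type":"object","properties":{"rows":{"type":"array","items":{"type":"object","properties":{"delta_rot":{"type":"array","items":{"type":"number"}},"xyz":{"type":"array","items":{"type":"number"}},"gripper":{"type":"number"}}}},"force":{"type":"number"}},"required":["rows"]}

```bash
ls; mkdir -p pics
cat > h.py <<'E'
import numpy as np, cv2
from workcell import bot, read_camera
def snap(n,f):
    c=read_camera(n); cv2.imwrite('pics/'+f+'.png',c['pixels'][:,:,::-1]); np.savez('pics/'+f+'.npz',**c); return c
def ray(c,uv):
    uv=np.array(uv,float).reshape(-1,1,2)
    p=cv2.undistortPoints(uv,np.array(c['intrinsics']),np.array(c['dist_coeffs'])).reshape(-1,2)
    d=np.c_[p[:,0],-p[:,1],-np.ones(len(p))]
    T=np.array(c['camera_from_world']); R=T[:3,:3]; o=-R.T@T[:3,3]
    return o,d@R
def onz(c,uv,z):
    o,d=ray(c,uv); return o+d*((z-o[2])/d[:,2])[:,None]
def pts(c):
    h,w=c['range_z'].shape
    u,v=np.meshgrid(np.arange(w),np.arange(h))
    o,d=ray(c,np.stack([u.ravel(),v.ravel()],1))
    P=o+d*c['range_z'].reshape(-1,1); P[c['range_z'].ravel()==0]=np.nan
    return P.reshape(h,w,3)
def load(f): return dict(np.load('pics/'+f+'.npz'))
E
python3 - <<'E'
from h import *
for n in ('scene','side','wrist'):
    c=snap(n,n+'0'); T=c['camera_from_world']; print(n,(-T[:3,:3].T@T[:3,3]).round(3), np.array(c['dist_coeffs']).round(3), c['intrinsics'][0,0], (c['range_z']>0).mean())
print(bot.read_state(), bot.grip_point_offset)
E
```

```text
pics
scene [ 1.062 -0.442  0.997] [-0.035  0.     0.     0.     0.   ] 372.2006353626553 0.9959140625
side [ 0.25  -0.616  0.719] [0.028 0.    0.    0.    0.   ] 374.02694611454444 0.99606640625
wrist [0.147 0.662 0.374] [-0.  0.  0.  0.  0.] 342.9322456065936 0.99602734375
{'time': 0.15, 'q': array([ 1.20811597e+00,  2.64624710e-01,  1.60507360e+00,  4.78437477e-05,
        1.27367187e+00, -3.69028476e-02]), 'joint_vel': array([-0.00073778, -0.00177678, -0.00300602, -0.00047213, -0.00036557,
        0.00055761]), 'joint_torque': array([ 7.26205799e-04, -5.15904486e+01, -3.67960525e+01, -3.24138011e-05,
        7.97074899e-03,  1.50637715e-05]), 'tool_pos': array([0.21581936, 0.63897371, 0.23021076]), 'tcp_rot': array([ 2.55153087e+00,  1.83121722e+00, -2.36589012e-03]), 'wrist_force': array([-0.38712095, -0.03268606, -0.11920666]), 'torque': array([-0.00387879, -0.04911285, -0.00617171]), 'width': 0.9972980198248637} 0.0187
```

View pics/scene0.png

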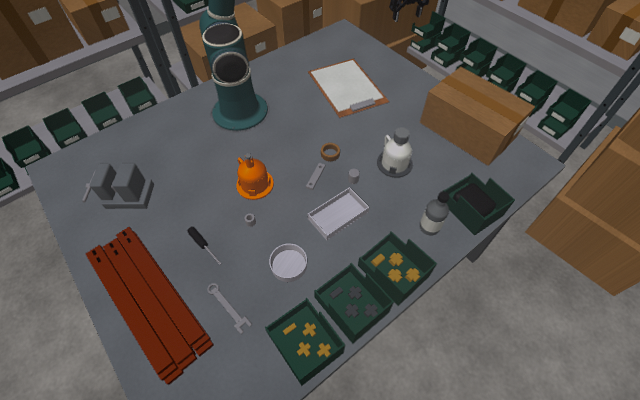

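View pics/side0.png

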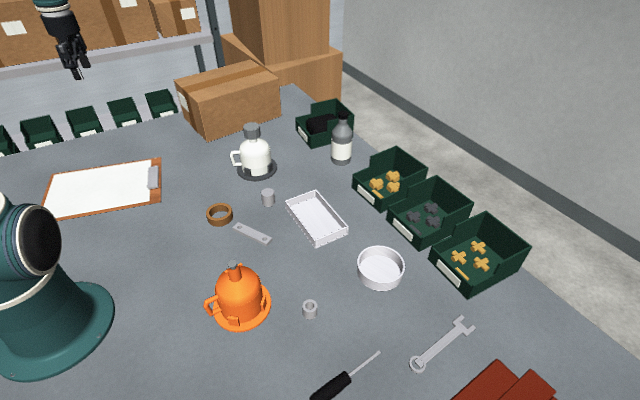

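View pics/wrist0.png

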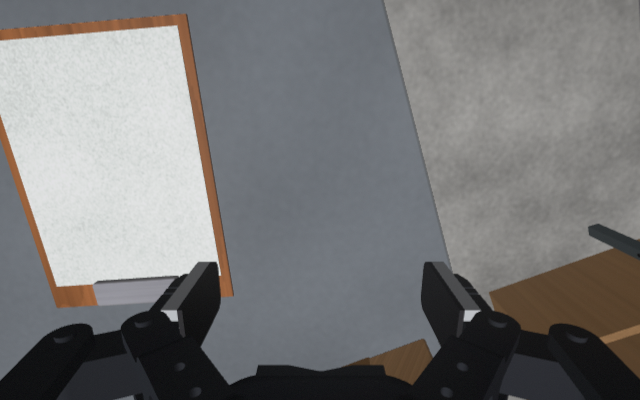

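The scene view shows the bush (250,219), link (316,176), tub (288,262), tray (338,213), white jug with grey cap (401,135), tin (354,176), orange decoy (254,178) and tape (330,152). The side view shows the same things, with the bush at (310,309) and the link at (252,233). Next I measure them.

```bash
cat > m.py <<'E'
from h import *
from scipy import ndimage as ni
for f in ('scene0','side0'):
    c=load(f); P=pts(c)
    # bench check
    Z=P[...,2]; ins=(P[...,0]>.3)&(P[...,0]<1)&(abs(P[...,1])<.6)
    print(f,'bench med z',np.nanmedian(Z[ins&(abs(Z)<.02)]))
    m=ins&(Z>.006)&(Z<.3)
    L,n=ni.label(m)
    for i in range(1,n+1):
        k=L==i
        if k.sum()<25: continue
        Q=P[k]; v,u=np.nonzero(k); zt=np.percentile(Q[:,2],97)
        T=Q[Q[:,2]>zt-.006]
        (r,s,a)=cv2.minAreaRect((T[:,:2]*1000).astype(np.float32))
        print(i,k.sum(),'px',(int(u.mean()),int(v.mean())),'ztop %.3f'%zt,'top rect',np.round(r,1),np.round(s,1),round(a,1))
E
python3 m.py
```

```text
scene0 bench med z 0.0006008702532643295
1 4555 px (466, 120) ztop 0.152 top rect [624.2 558.6] [301.3 108.2] 5.3
6 1246 px (396, 153) ztop 0.154 top rect [566.9 277.5] [45.5 47.4] 2.7
8 210 px (330, 151) ztop 0.028 top rect [394.2 127.9] [63.3 64.2] 49.4
11 1151 px (253, 178) ztop 0.137 top rect [ 340.8 -151.3] [21.2 22.7] 40.4
15 183 px (315, 175) ztop 0.014 top rect [440.1  28. ] [ 25.  111.5] 29.2
16 133 px (353, 175) ztop 0.043 top rect [530.9 116.2] [33.5 32.9] 21.2
19 3254 px (467, 204) ztop 0.160 top rect [814.5 178.3] [28.7 28.2] 34.8
25 640 px (338, 211) ztop 0.032 top rect [605.3 -12.7] [169.1  99.5] 88.3
94 109 px (249, 219) ztop 0.032 top rect [ 455.8 -242.7] [29.4 30.3] 35.9
138 255 px (199, 240) ztop 0.028 top rect [ 406.5 -400.1] [81.1 21. ] 5.4
146 3876 px (379, 283) ztop 0.091 top rect [880.9 -90.4] [103.1 293.9] 0.8
148 4440 px (164, 302) ztop 0.066 top rect [ 507.2 -582.9] [412.8  36.5] 0.4
152 475 px (287, 260) ztop 0.038 top rect [ 646.6 -235.2] [104.9 108.6] 52.9
170 153 px (396, 259) ztop 0.023 top rect [830.5  14.4] [33.4 33.4] 52.6
311 61 px (213, 292) ztop 
[... 1323 characters left out ...]
82.9] [32.8 31.5] 41.3
107 338 px (251, 232) ztop 0.013 top rect [441.   27.7] [ 26.8 111.6] 28.3
155 911 px (380, 266) ztop 0.037 top rect [ 647.9 -235.1] [106.3 107.1] 53.9
165 155 px (458, 256) ztop 0.020 top rect [ 833.4 -301.4] [32.5 29.7] 42.2
190 173 px (480, 263) ztop 0.019 top rect [ 863.9 -342. ] [35.8 30.5] 45.4
202 2629 px (242, 296) ztop 0.139 top rect [ 340.  -150.9] [26.9 24.5] 47.0
338 245 px (309, 308) ztop 0.032 top rect [ 455.1 -242.1] [31.7 29.3] 59.1
340 727 px (440, 343) ztop 0.010 top rect [ 644.4 -438.1] [169.6  37.9] 5.3
342 737 px (337, 382) ztop 0.028 top rect [ 408.1 -399.8] [79.7 21.9] 4.6
343 2381 px (503, 384) ztop 0.066 top rect [ 669.3 -581.7] [87.8 37.7] 1.1
```

Both views agree to about 2 mm and the sizes match what was given, so the measurements can be used. Next is a helper that works out moves in tool axes.

```bash
cat > plan.py <<'E'
import sys,numpy as np
from workcell import bot
from scipy.spatial.transform import Rotation as Ro
s=bot.read_state(); R=Ro.from_rotvec(s['tcp_rot']).as_matrix(); p=np.array(s['tool_pos'])
yaw=np.degrees(np.arctan2(R[1,0],R[0,0]))
print('t %.2f'%s['time'],'p',p.round(4),'yaw %.2f'%yaw,'toolz',R[:,2].round(4),'q',np.round(s['q'],3),'w %.3f'%s['width'],'F',np.round(s['wrist_force'],1))
if len(sys.argv)>=5:
    t=np.array([float(a) for a in sys.argv[1:4]]); ty=np.radians(float(sys.argv[4]))
    # desired tool rotation: z down, x at ty
    x=np.array([np.cos(ty),np.sin(ty),0]); z=np.array([0,0,-1.]); D=np.c_[x,np.cross(z,x),z]
    dr=Ro.from_matrix(R.T@D).as_rotvec()
    print('shift tool axes (before turn)',(R.T@(t-p)).round(4),' turn',dr.round(4),' shift after turn',(D.T@(t-p)).round(4))
E
python3 plan.py 0.4405 0.028 0.12 29;python3 plan.py 0.4405 0.028 0.12 209
```

```text
t 0.15 p [0.2158 0.639  0.2302] yaw 71.33 toolz [-7.0e-04 -1.6e-03 -1.0e+00] q [ 1.208  0.265  1.605  0.     1.274 -0.037] w 0.997 F [-0.4 -0.  -0.1]
shift tool axes (before turn) [-0.5067  0.4084  0.1111]  turn [5.000e-04 1.700e-03 7.389e-01]  shift after turn [-0.0997  0.6433  0.1102]
t 0.15 p [0.2158 0.639  0.2302] yaw 71.33 toolz [-7.0e-04 -1.6e-03 -1.0e+00] q [ 1.208  0.265  1.605  0.     1.274 -0.037] w 0.997 F [-0.4 -0.  -0.1]
shift tool axes (before turn) [-0.5067  0.4084  0.1111]  turn [-2.2000e-03  7.0000e-04 -2.4027e+00]  shift after turn [ 0.0997 -0.6433  0.1102]
```

arm_command:
  rows:
    - {"xyz": [-0.036,0.029,0]}
    - {"xyz": [-0.036,0.029,0]}
    - {"xyz": [-0.036,0.029,0]}
    - {"xyz": [-0.036,0.029,0]}
    - {"xyz": [-0.036,0.029,0]}
    - {"xyz": [-0.036,0.029,0]}
    - {"xyz": [-0.036,0.029,0]}
    - {"xyz": [-0.036,0.029,0]}
    - {"xyz": [-0.036,0.029,0]}
    - {"xyz": [-0.036,0.029,0]}
    - {"xyz": [-0.036,0.029,0]}
    - {"xyz": [-0.036,0.029,0]}

```text
invalid input
```

arm_command:
  rows:
    - {"xyz": [-0.036,0.029,0.03]}
    - {"xyz": [-0.036,0.029,0.03]}
    - {"delta_rot": [0,0,0.147]}
    - {"delta_rot": [0,0,0.147]}
    - {"delta_rot": [0,0,0.147]}
    - {"delta_rot": [0,0,0.147]}
    - {"delta_rot": [0,0,0.147]}
    - {"xyz": [0,0,0]}
    - {"xyz": [0,0,0]}

```text
invalid input
```

```bash
python3 plan.py 0.4405 0.028 0.12 29; python3 -c "
from h import *
snap('wrist','wrist1')"
```

```text
t 0.15 p [0.2158 0.639  0.2302] yaw 71.33 toolz [-7.0e-04 -1.6e-03 -1.0e+00] q [ 1.208  0.265  1.605  0.     1.274 -0.037] w 0.997 F [-0.4 -0.  -0.1]
shift tool axes (before turn) [-0.5067  0.4084  0.1111]  turn [5.000e-04 1.700e-03 7.389e-01]  shift after turn [-0.0997  0.6433  0.1102]
```

View pics/wrist1.png

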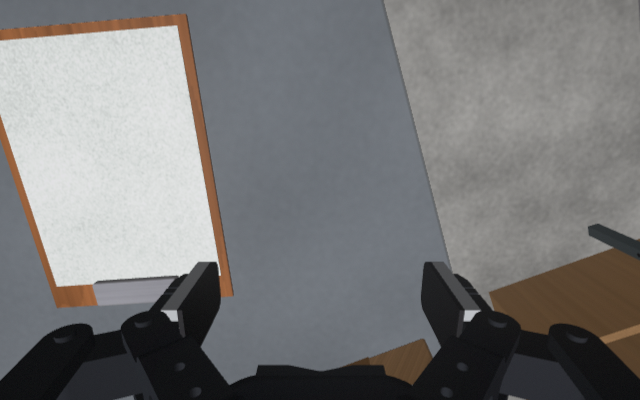

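Both calls were refused and nothing moved. Each row probably needs all three fields.

arm_command:
  rows:
    - {"xyz": [-0.036,0.029,0],"delta_rot": [0,0,0],"gripper": 0.085}
    - {"xyz": [-0.036,0.029,0],"delta_rot": [0,0,0],"gripper": 0.085}
    - {"xyz": [-0.036,0.029,0],"delta_rot": [0,0,0],"gripper": 0.085}
    - {"xyz": [-0.036,0.029,0],"delta_rot": [0,0,0],"gripper": 0.085}
    - {"xyz": [-0.036,0.029,0],"delta_rot": [0,0,0],"gripper": 0.085}
    - {"xyz": [-0.036,0.029,0],"delta_rot": [0,0,0],"gripper": 0.085}
    - {"xyz": [-0.036,0.029,0],"delta_rot": [0,0,0],"gripper": 0.085}
    - {"xyz": [-0.036,0.029,0],"delta_rot": [0,0,0],"gripper": 0.085}
    - {"xyz": [-0.036,0.029,0],"delta_rot": [0,0,0],"gripper": 0.085}
    - {"xyz": [-0.036,0.029,0],"delta_rot": [0,0,0],"gripper": 0.085}
    - {"xyz": [-0.036,0.029,0],"delta_rot": [0,0,0],"gripper": 0.085}
    - {"xyz": [-0.036,0.029,0],"delta_rot": [0,0,0],"gripper": 0.085}

```text
time: 1.4
tool_pos: [0.4076, 0.117, 0.2315]
tcp_rot: [2.552, 1.832, 0.001]
wrist_force: [0.8, 0.7, 0.7]
width: 0.996
```

arm_command:
  rows:
    - {"xyz": [-0.036,0.029,0.03],"delta_rot": [0,0,0],"gripper": 0.06}
    - {"xyz": [-0.036,0.029,0.03],"delta_rot": [0,0,0],"gripper": 0.06}
    - {"xyz": [0,0,0],"delta_rot": [0,0,0.147],"gripper": 0.06}
    - {"xyz": [0,0,0],"delta_rot": [0,0,0.147],"gripper": 0.06}
    - {"xyz": [0,0,0],"delta_rot": [0,0,0.147],"gripper": 0.06}
    - {"xyz": [0,0,0],"delta_rot": [0,0,0.147],"gripper": 0.06}
    - {"xyz": [0,0,0],"delta_rot": [0,0,0.147],"gripper": 0.06}
    - {"xyz": [0,0,0],"delta_rot": [0,0,0],"gripper": 0.06}
    - {"xyz": [0,0,0],"delta_rot": [0,0,0],"gripper": 0.06}

```text
time: 2.3
tool_pos: [0.4363, 0.0401, 0.1768]
tcp_rot: [-3.039, -0.798, 0.0]
wrist_force: [1.3, -0.5, 0.5]
width: 0.704
```

```bash
python3 plan.py 0.4405 0.028 0.12 29; python3 -c "
from h import *
snap('wrist','wrist2')"
```

```text
t 2.30 p [0.4363 0.0401 0.1768] yaw 29.42 toolz [-1.e-04 -0.e+00 -1.e+00] q [ 0.035 -0.154  2.147 -0.     1.149 -0.479] w 0.704 F [ 1.3 -0.5  0.5]
shift tool axes (before turn) [-0.0023  0.0126  0.0568]  turn [-0.      0.0001  0.0074]  shift after turn [-0.0022  0.0126  0.0568]
```

View pics/wrist2.png

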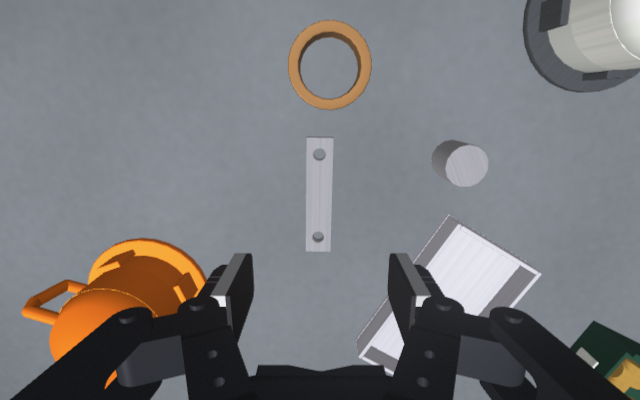

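The wrist view shows the link upright in the image, centred near (319,195), with the tape above it and the tin to the right at (465,165). I'll measure the link more closely here.

Run:
```python
from h import *
c=load('wrist2'); g=cv2.cvtColor(c['pixels'],cv2.COLOR_RGB2GRAY)
P=pts(c); sub=np.zeros(g.shape,bool); sub[125:265,290:350]=1
m=sub&(P[...,2]>.006)&(P[...,2]<.02); print(m.sum(),np.nanmedian(P[m][:,2]))
cs,_=cv2.findContours(m.astype(np.uint8),0,1); k=max(cs,key=cv2.contourArea)
W=onz(c,k.reshape(-1,2).astype(float),.010)
print(cv2.minAreaRect((W[:,:2]*1000).astype(np.float32)))
s=bot.read_state();from scipy.spatial.transform import Rotation as Ro
```

```text
2757 0.011138820382246506
((440.49273681640625, 27.794910430908203), (24.07207489013672, 110.65910339355469), 28.537227630615234)
```

arm_command:
  force: 60
  rows:
    - {"xyz": [-0.002,0.0125,0.02],"delta_rot": [0,0,0.015],"gripper": 0.05}
    - {"xyz": [0,0,0.04],"delta_rot": [0,0,0],"gripper": 0.05}
    - {"xyz": [0,0,0.04],"delta_rot": [0,0,0],"gripper": 0.05}
    - {"xyz": [0,0,0.04],"delta_rot": [0,0,0],"gripper": 0.05}
    - {"xyz": [0,0,0.025],"delta_rot": [0,0,0],"gripper": 0.05}
    - {"xyz": [0,0,0.008],"delta_rot": [0,0,0],"gripper": 0.05}
    - {"xyz": [0,0,0],"delta_rot": [0,0,0],"gripper": 0.05}

```text
time: 3.05
tool_pos: [0.4397, 0.0282, 0.0029]
tcp_rot: [-3.045, -0.771, 0.004]
wrist_force: [-0.3, 0.5, 0.7]
width: 0.582
```

```bash
python3 plan.py 0.4405 0.028 0.003 28.5
```

```text
t 3.05 p [0.4397 0.0282 0.0029] yaw 28.43 toolz [-0.0028 -0.     -1.    ] q [ 0.008  0.1    2.28  -0.     0.765 -0.489] w 0.582 F [-0.3  0.5  0.7]
shift tool axes (before turn) [ 0.0006  0.0006 -0.0001]  turn [-0.0013  0.0025 -0.0012]  shift after turn [ 0.0006  0.0006 -0.0001]
```

arm_command:
  force: 60
  rows:
    - {"xyz": [0,0,0],"delta_rot": [0,0,0],"gripper": 0.0}
    - {"xyz": [0,0,0],"delta_rot": [0,0,0],"gripper": 0.0}
    - {"xyz": [0,0,0],"delta_rot": [0,0,0],"gripper": 0.0}
    - {"xyz": [0,0,0],"delta_rot": [0,0,0],"gripper": 0.0}
    - {"xyz": [0,0,0],"delta_rot": [0,0,0],"gripper": 0.0}
    - {"xyz": [0,0,0],"delta_rot": [0,0,0],"gripper": 0.0}
    - {"xyz": [0,0,-0.02],"delta_rot": [0,0,0],"gripper": 0.0}
    - {"xyz": [0,0,-0.03],"delta_rot": [0,0,0],"gripper": 0.0}
    - {"xyz": [0,0,-0.03],"delta_rot": [0,0,0],"gripper": 0.0}
    - {"xyz": [0,0,-0.02],"delta_rot": [0,0,0],"gripper": 0.0}
    - {"xyz": [0,0,0],"delta_rot": [0,0,0],"gripper": 0.0}

```text
time: 4.15
tool_pos: [0.444, 0.0283, 0.1077]
tcp_rot: [3.044, 0.769, 0.013]
wrist_force: [0.9, 0.5, -1.6]
width: 0.249
```

```bash
python3 plan.py 0.6055 -0.0125 0.1 -1.5; python3 -c "
from h import *
snap('wrist','wrist3')"
```

```text
t 4.15 p [0.444  0.0283 0.1077] yaw 28.37 toolz [ 8.6e-03  1.0e-04 -1.0e+00] q [ 0.008 -0.067  2.209  0.     0.991 -0.488] w 0.249 F [ 0.9  0.5 -1.6]
shift tool axes (before turn) [0.1227 0.1126 0.0091]  turn [ 0.0019 -0.0085  0.5214]  shift after turn [0.1625 0.0365 0.0077]
```

View pics/wrist3.png

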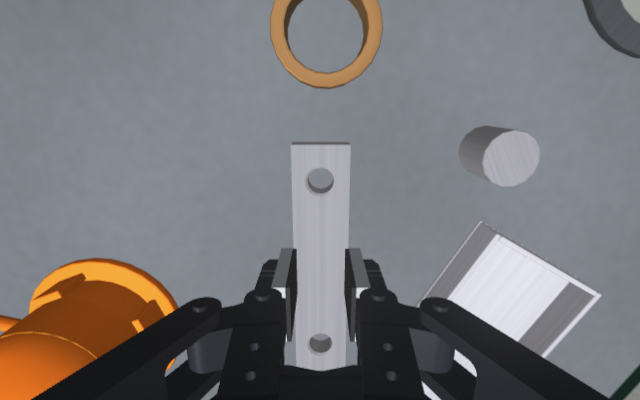

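The link is held between the pads. Next I carry it over the tray.

arm_command:
  rows:
    - {"xyz": [0.02,0.019,0],"delta_rot": [0,0,0],"gripper": 0.0}
    - {"xyz": [0.03,0.028,0],"delta_rot": [0,0,0],"gripper": 0.0}
    - {"xyz": [0.03,0.028,0],"delta_rot": [0,0,0],"gripper": 0.0}
    - {"xyz": [0.03,0.028,0],"delta_rot": [0,0,0],"gripper": 0.0}
    - {"xyz": [0.0125,0.0095,0],"delta_rot": [0,0,0],"gripper": 0.0}
    - {"xyz": [0,0,0],"delta_rot": [0,0,0.13],"gripper": 0.0}
    - {"xyz": [0,0,0],"delta_rot": [0,0,0.13],"gripper": 0.0}
    - {"xyz": [0,0,0],"delta_rot": [0,0,0.13],"gripper": 0.0}
    - {"xyz": [0,0,0],"delta_rot": [0,0,0.13],"gripper": 0.0}
    - {"xyz": [0,0,0],"delta_rot": [0,0,0],"gripper": 0.0}
    - {"xyz": [0,0,0],"delta_rot": [0,0,0],"gripper": 0.0}
    - {"xyz": [0,0,0],"delta_rot": [0,0,0],"gripper": 0.0}

```text
time: 5.4
tool_pos: [0.6014, -0.0125, 0.1029]
tcp_rot: [-3.141, 0.036, 0.002]
wrist_force: [0.1, 0.6, -2.9]
width: 0.248
```

```bash
python3 plan.py 0.6055 -0.0125 0.01 -1.5; python3 -c "
from h import *
snap('side','side1')"
```

```text
t 5.40 p [ 0.6014 -0.0125  0.1029] yaw -1.30 toolz [-1.5e-03  1.0e-04 -1.0e+00] q [-0.062  0.238  1.887  0.     1.019 -0.039] w 0.248 F [ 0.1  0.6 -2.9]
shift tool axes (before turn) [ 0.0042 -0.0001  0.0929]  turn [-0.0001  0.0015  0.0034]  shift after turn [ 0.0041 -0.0001  0.0929]
```

View pics/side1.png

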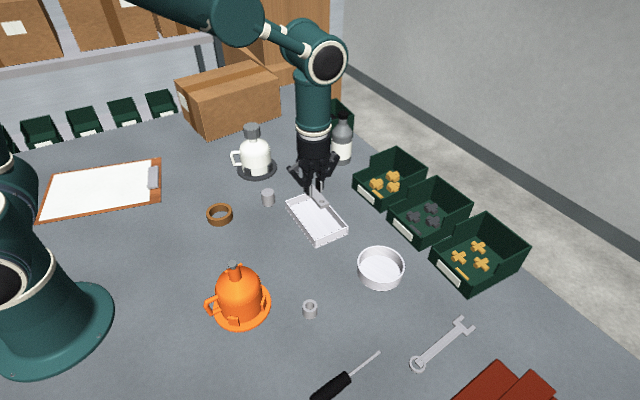

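arm_command:
  rows:
    - {"xyz": [0.004,0,0.03],"delta_rot": [0,0,0],"gripper": 0.0}
    - {"xyz": [0,0,0.03],"delta_rot": [0,0,0],"gripper": 0.0}
    - {"xyz": [0,0,0.02],"delta_rot": [0,0,0],"gripper": 0.0}
    - {"xyz": [0,0,0.01],"delta_rot": [0,0,0],"gripper": 0.0}
    - {"xyz": [0,0,0.004],"delta_rot": [0,0,0],"gripper": 0.0}
    - {"xyz": [0,0,0],"delta_rot": [0,0,0],"gripper": 0.0}

```text
time: 6.05
tool_pos: [0.6062, -0.0127, 0.0106]
tcp_rot: [3.141, -0.038, 0.0]
wrist_force: [0.5, 0.6, -2.3]
width: 0.256
```

```bash
python3 plan.py 0.6055 -0.0125 0.008 -1.5
```

```text
t 6.05 p [ 0.6062 -0.0127  0.0106] yaw -1.39 toolz [ 1.e-04 -0.e+00 -1.e+00] q [-0.062  0.359  1.929 -0.     0.854 -0.038] w 0.256 F [ 0.5  0.6 -2.3]
shift tool axes (before turn) [-0.0007 -0.0002  0.0026]  turn [ 0.     -0.0001  0.0018]  shift after turn [-0.0007 -0.0002  0.0026]
```

arm_command:
  rows:
    - {"xyz": [0,0,0.003],"delta_rot": [0,0,0],"gripper": 0.0}
    - {"xyz": [0,0,0],"delta_rot": [0,0,0],"gripper": 0.044}
    - {"xyz": [0,0,0],"delta_rot": [0,0,0],"gripper": 0.044}
    - {"xyz": [0,0,0],"delta_rot": [0,0,0],"gripper": 0.044}
    - {"xyz": [0,0,0],"delta_rot": [0,0,0],"gripper": 0.044}
    - {"xyz": [0,0,-0.02],"delta_rot": [0,0,0],"gripper": 0.044}
    - {"xyz": [0,0,-0.04],"delta_rot": [0,0,0],"gripper": 0.044}
    - {"xyz": [0,0,-0.04],"delta_rot": [0,0,0],"gripper": 0.06}
    - {"xyz": [0,0,-0.04],"delta_rot": [0,0,0],"gripper": 0.06}
    - {"xyz": [0,0,-0.04],"delta_rot": [0,0,0],"gripper": 0.06}
    - {"xyz": [0,0,0],"delta_rot": [0,0,0],"gripper": 0.06}

```text
time: 7.15
tool_pos: [0.6108, -0.013, 0.1948]
tcp_rot: [3.141, -0.039, 0.021]
wrist_force: [0.5, -0.7, 0.5]
width: 0.701
```

```bash
python3 plan.py 0.4555 -0.2425 0.19 -30; python3 -c "
from h import *
snap('side','side2');snap('wrist','wrist4')"
```

```text
t 7.15 p [ 0.6108 -0.013   0.1948] yaw -1.43 toolz [ 1.340e-02 -8.000e-04 -9.999e-01] q [-0.062  0.161  1.797  0.     1.171 -0.037] w 0.701 F [ 0.5 -0.7  0.5]
shift tool axes (before turn) [-0.1496  0.2333  0.0029]  turn [-0.0029 -0.0133  0.4987]  shift after turn [-0.0197  0.2764  0.0048]
```

View pics/wrist4.png

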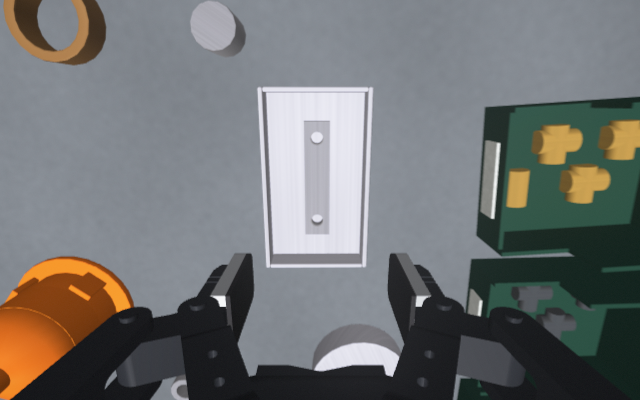

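The link lies flat and roughly centred in the tray, with its middle at (317,178) in the wrist view. Next is the bush.

arm_command:
  rows:
    - {"xyz": [-0.02,0.03,0],"delta_rot": [0,0,0],"gripper": 0.06}
    - {"xyz": [-0.026,0.041,0],"delta_rot": [0,0,0],"gripper": 0.06}
    - {"xyz": [-0.026,0.041,0],"delta_rot": [0,0,0],"gripper": 0.06}
    - {"xyz": [-0.026,0.041,0],"delta_rot": [0,0,0],"gripper": 0.06}
    - {"xyz": [-0.026,0.04,0.02],"delta_rot": [0,0,0],"gripper": 0.06}
    - {"xyz": [-0.02,0.03,0.02],"delta_rot": [0,0,0],"gripper": 0.06}
    - {"xyz": [-0.01,0.01,0.01],"delta_rot": [0,0,0],"gripper": 0.06}
    - {"xyz": [0,0,0],"delta_rot": [0,0,0],"gripper": 0.06}
    - {"xyz": [0,0,0],"delta_rot": [0,0,0],"gripper": 0.06}

```text
time: 8.15
tool_pos: [0.4469, -0.2397, 0.1366]
tcp_rot: [-3.14, 0.04, 0.002]
wrist_force: [0.3, 0.1, 1.0]
width: 0.704
```

```bash
python3 plan.py 0.4555 -0.2425 0.008 -1.4
python3 - <<'E'
from h import *
c=snap('wrist','wrist5'); P=pts(c); x=P[...,0]; y=P[...,1]; z=P[...,2]
m=(abs(x-.4555)<.04)&(abs(y+.2425)<.04)&(z>.024)&(z<.036)
cs,_=cv2.findContours(m.astype(np.uint8),0,1); k=max(cs,key=cv2.contourArea); print(m.sum(),np.median(z[m]))
W=onz(c,k.reshape(-1,2).astype(float),.030); print(cv2.minAreaRect((W[:,:2]*1000).astype(np.float32)), cv2.minEnclosingCircle((W[:,:2]*1000).astype(np.float32)))
E
```

```text
t 8.15 p [ 0.4469 -0.2397  0.1366] yaw -1.47 toolz [-0.0012  0.0016 -1.    ] q [-5.420e-01  2.900e-02  2.056e+00  1.000e-03  1.059e+00 -5.170e-01] w 0.704 F [0.3 0.1 1. ]
shift tool axes (before turn) [0.0088 0.0028 0.1286]  turn [-0.0015  0.0013 -0.0012]  shift after turn [0.0086 0.0026 0.1286]
979 0.03079995566106658
((454.976806640625, -241.62547302246094), (31.6667537689209, 30.534536361694336), 88.62181091308594) ((454.8270263671875, -241.37548828125), 16.286468505859375)
```

View pics/wrist5.png

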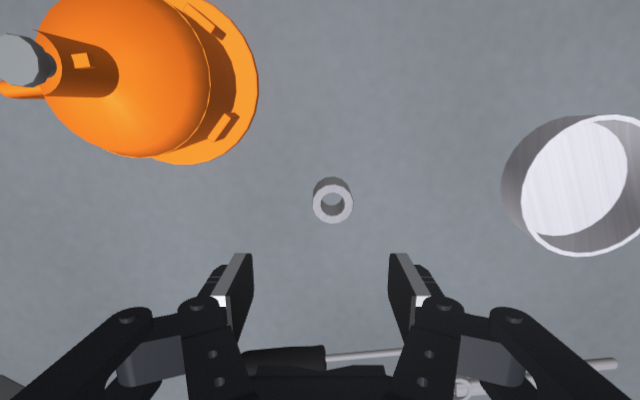

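arm_command:
  force: 60
  rows:
    - {"xyz": [0.008,0.002,0.02],"delta_rot": [0,0,0],"gripper": 0.06}
    - {"xyz": [0,0,0.03],"delta_rot": [0,0,0],"gripper": 0.06}
    - {"xyz": [0,0,0.03],"delta_rot": [0,0,0],"gripper": 0.06}
    - {"xyz": [0,0,0.03],"delta_rot": [0,0,0],"gripper": 0.06}
    - {"xyz": [0,0,0.016],"delta_rot": [0,0,0],"gripper": 0.06}
    - {"xyz": [0,0,0.005],"delta_rot": [0,0,0],"gripper": 0.06}
    - {"xyz": [0,0,0],"delta_rot": [0,0,0],"gripper": 0.06}
    - {"xyz": [0,0,0],"delta_rot": [0,0,0],"gripper": 0.06}

```text
time: 9.0
tool_pos: [0.4568, -0.2428, 0.0078]
tcp_rot: [3.14, -0.038, 0.003]
wrist_force: [0.3, 0.2, 0.1]
width: 0.696
```

```bash
python3 plan.py 0.455 -0.2418 0.005 -1.4
```

```text
t 9.00 p [ 0.4568 -0.2428  0.0078] yaw -1.37 toolz [ 0.0022 -0.0012 -1.    ] q [-0.537  0.219  2.124  0.     0.796 -0.513] w 0.696 F [0.3 0.2 0.1]
shift tool axes (before turn) [-0.0018 -0.001   0.0028]  turn [ 0.0011 -0.0022  0.0005]  shift after turn [-0.0018 -0.0009  0.0028]
```

Close and lift, then carry to the tub at (0.647, -0.235).

arm_command:
  force: 60
  rows:
    - {"xyz": [-0.0015,-0.001,0.003],"delta_rot": [0,0,0],"gripper": 0.06}
    - {"xyz": [0,0,0],"delta_rot": [0,0,0],"gripper": 0.0}
    - {"xyz": [0,0,0],"delta_rot": [0,0,0],"gripper": 0.0}
    - {"xyz": [0,0,0],"delta_rot": [0,0,0],"gripper": 0.0}
    - {"xyz": [0,0,0],"delta_rot": [0,0,0],"gripper": 0.0}
    - {"xyz": [0,0,0],"delta_rot": [0,0,0],"gripper": 0.0}
    - {"xyz": [0,0,-0.02],"delta_rot": [0,0,0],"gripper": 0.0}
    - {"xyz": [0,0,-0.03],"delta_rot": [0,0,0],"gripper": 0.0}
    - {"xyz": [0,0,-0.03],"delta_rot": [0,0,0],"gripper": 0.0}
    - {"xyz": [0,0,-0.02],"delta_rot": [0,0,0],"gripper": 0.0}
    - {"xyz": [0,0,0],"delta_rot": [0,0,0],"gripper": 0.0}

```text
time: 10.1
tool_pos: [0.4559, -0.2431, 0.1068]
tcp_rot: [3.138, -0.04, 0.009]
wrist_force: [1.2, -0.5, -1.1]
width: 0.36
```

```bash
python3 plan.py 0.647 -0.235 0.1 -1.4; python3 -c "
from h import *
snap('wrist','wrist6')"
```

```text
t 10.10 p [ 0.4559 -0.2431  0.1068] yaw -1.44 toolz [ 0.0059 -0.0036 -1.    ] q [-0.538  0.075  2.068 -0.     0.992 -0.513] w 0.360 F [ 1.2 -0.5 -1.1]
shift tool axes (before turn) [ 0.1908 -0.013   0.0079]  turn [ 0.0034 -0.006  -0.0008]  shift after turn [ 0.1909 -0.0128  0.0068]
```

View pics/wrist6.png

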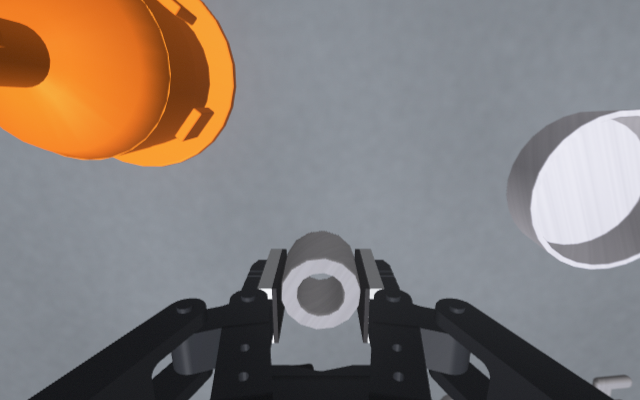

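The bush is gripped upright.

arm_command:
  rows:
    - {"xyz": [0.025,-0.002,0],"delta_rot": [0,0,0],"gripper": 0.0}
    - {"xyz": [0.04,-0.003,0],"delta_rot": [0,0,0],"gripper": 0.0}
    - {"xyz": [0.045,-0.003,0],"delta_rot": [0,0,0],"gripper": 0.0}
    - {"xyz": [0.04,-0.003,0],"delta_rot": [0,0,0],"gripper": 0.0}
    - {"xyz": [0.03,-0.002,0],"delta_rot": [0,0,0],"gripper": 0.0}
    - {"xyz": [0.011,0,0],"delta_rot": [0,0,0],"gripper": 0.0}
    - {"xyz": [0,0,0],"delta_rot": [0,0,0],"gripper": 0.0}
    - {"xyz": [0,0,0.03],"delta_rot": [0,0,0],"gripper": 0.0}
    - {"xyz": [0,0,0.03],"delta_rot": [0,0,0],"gripper": 0.0}
    - {"xyz": [0,0,0.02],"delta_rot": [0,0,0],"gripper": 0.0}
    - {"xyz": [0,0,0.008],"delta_rot": [0,0,0],"gripper": 0.0}
    - {"xyz": [0,0,0],"delta_rot": [0,0,0],"gripper": 0.0}

```text
time: 11.35
tool_pos: [0.6418, -0.2329, 0.0133]
tcp_rot: [-3.14, 0.04, 0.008]
wrist_force: [0.1, -0.5, -1.7]
width: 0.36
```

```bash
python3 plan.py 0.647 -0.235 0.010 -1.4
```

```text
t 11.35 p [ 0.6418 -0.2329  0.0133] yaw -1.47 toolz [-0.0048  0.0017 -1.    ] q [-0.384  0.478  1.747 -0.     0.922 -0.359] w 0.360 F [ 0.1 -0.5 -1.7]
shift tool axes (before turn) [0.0052 0.002  0.0032]  turn [-0.0016  0.0048 -0.0012]  shift after turn [0.0052 0.002  0.0033]
```

arm_command:
  rows:
    - {"xyz": [0.004,0,0.003],"delta_rot": [0,0,0],"gripper": 0.0}
    - {"xyz": [0,0,0],"delta_rot": [0,0,0],"gripper": 0.0}
    - {"xyz": [0,0,0],"delta_rot": [0,0,0],"gripper": 0.05}
    - {"xyz": [0,0,0],"delta_rot": [0,0,0],"gripper": 0.05}
    - {"xyz": [0,0,0],"delta_rot": [0,0,0],"gripper": 0.05}
    - {"xyz": [0,0,0],"delta_rot": [0,0,0],"gripper": 0.05}
    - {"xyz": [0,0,-0.02],"delta_rot": [0,0,0],"gripper": 0.05}
    - {"xyz": [0,0,-0.04],"delta_rot": [0,0,0],"gripper": 0.05}
    - {"xyz": [0,0,-0.045],"delta_rot": [0,0,0],"gripper": 0.06}
    - {"xyz": [0,0,-0.045],"delta_rot": [0,0,0],"gripper": 0.07}
    - {"xyz": [0,0,-0.045],"delta_rot": [0,0,0],"gripper": 0.07}
    - {"xyz": [0,0,0],"delta_rot": [0,0,0],"gripper": 0.07}

```text
time: 12.55
tool_pos: [0.6536, -0.2353, 0.2178]
tcp_rot: [3.136, -0.039, 0.023]
wrist_force: [1.0, 0.4, 0.9]
width: 0.819
```

```bash
python3 plan.py 0.567 0.2775 0.24 0; python3 -c "
from h import *
snap('wrist','wrist7')"
```

```text
t 12.55 p [ 0.6536 -0.2353  0.2178] yaw -1.42 toolz [ 0.0147 -0.0059 -0.9999] q [-0.381  0.298  1.586 -0.     1.242 -0.357] w 0.819 F [1.  0.4 0.9]
shift tool axes (before turn) [-0.099  -0.5104 -0.0265]  turn [ 0.0057 -0.0148 -0.0249]  shift after turn [-0.0866 -0.5128 -0.0222]
```

View pics/wrist7.png

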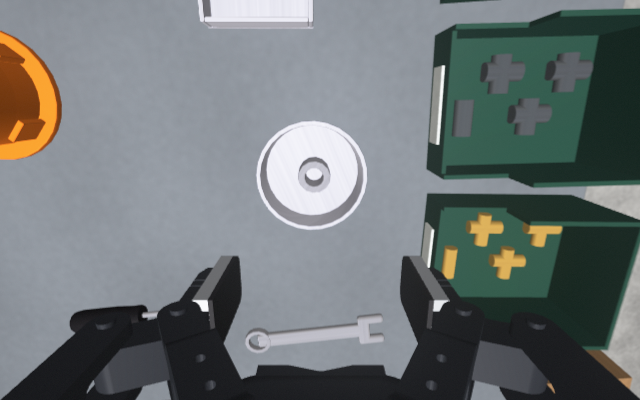

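The bush stands near the middle of the tub, at (314,174) in the wrist view. Next I go to the jug, stopping short so the wrist camera can see the cap.

arm_command:
  rows:
    - {"xyz": [-0.006,-0.025,0],"delta_rot": [0,0,0],"gripper": 0.07}
    - {"xyz": [-0.008,-0.04,-0.004],"delta_rot": [0,0,0],"gripper": 0.07}
    - {"xyz": [-0.008,-0.04,-0.004],"delta_rot": [0,0,0],"gripper": 0.07}
    - {"xyz": [-0.008,-0.04,-0.004],"delta_rot": [0,0,0],"gripper": 0.07}
    - {"xyz": [-0.008,-0.04,-0.004],"delta_rot": [0,0,0],"gripper": 0.07}
    - {"xyz": [-0.008,-0.04,-0.004],"delta_rot": [0,0,0],"gripper": 0.07}
    - {"xyz": [-0.008,-0.04,-0.004],"delta_rot": [0,0,0],"gripper": 0.07}
    - {"xyz": [-0.008,-0.04,-0.004],"delta_rot": [0,0,0],"gripper": 0.07}
    - {"xyz": [-0.008,-0.04,0],"delta_rot": [0,0,0],"gripper": 0.07}
    - {"xyz": [-0.008,-0.04,0],"delta_rot": [0,0,0],"gripper": 0.07}
    - {"xyz": [-0.008,-0.03,0],"delta_rot": [0,0,0],"gripper": 0.07}
    - {"xyz": [0,0,0],"delta_rot": [0,0,0],"gripper": 0.07}

```text
time: 13.8
tool_pos: [0.5712, 0.1869, 0.2336]
tcp_rot: [-3.141, 0.032, 0.005]
wrist_force: [0.2, -0.6, 0.4]
width: 0.815
```

arm_command:
  rows:
    - {"xyz": [0,0,0],"delta_rot": [0,0,0],"gripper": 0.07}
    - {"xyz": [0,0,0],"delta_rot": [0,0,0],"gripper": 0.07}

```text
time: 14.0
tool_pos: [0.573, 0.1826, 0.2345]
tcp_rot: [3.14, -0.04, -0.002]
wrist_force: [-0.1, 0.6, -0.7]
width: 0.82
```

```bash
python3 plan.py 0.567 0.2775 0.2 0
python3 - <<'E'
from h import *
c=snap('wrist','wrist8'); cv2.imwrite('pics/wrist8z.png',cv2.resize(c['pixels'][0:300,150:490,::-1],None,fx=2,fy=2))
E
```

```text
t 14.00 p [0.573  0.1826 0.2345] yaw -1.46 toolz [-0.0015 -0.001  -1.    ] q [ 2.670e-01  1.250e-01  1.762e+00 -1.000e-03  1.256e+00  2.930e-01] w 0.820 F [-0.1  0.6 -0.7]
shift tool axes (before turn) [-0.0083 -0.0948  0.0344]  turn [ 0.001   0.0015 -0.0255]  shift after turn [-0.006  -0.0949  0.0345]
```

View pics/wrist8z.png

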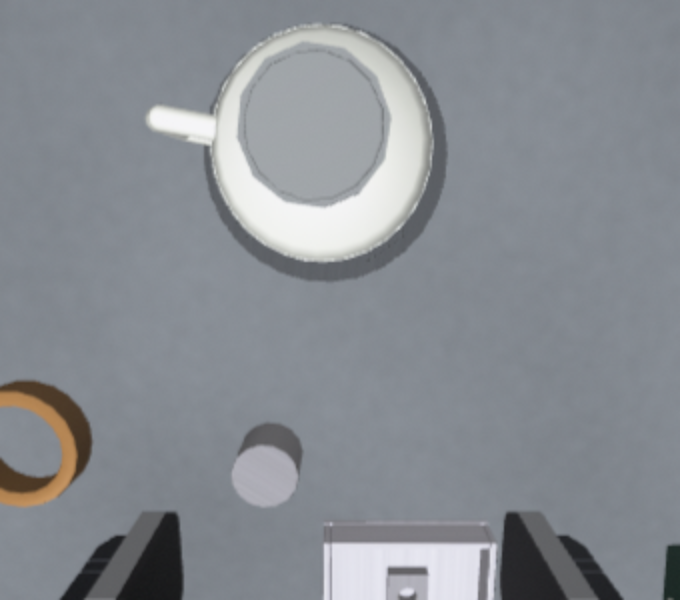

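The zoomed wrist view shows the cap top as a twelve-sided outline around (315,125), with the handle to its left. I'll measure its centre and flat angle.

```bash
cat > cap.py <<'E'
from h import *
import sys
def cap(c,zt):
    P=pts(c); x,y,z=P[...,0],P[...,1],P[...,2]
    m=(np.hypot(x-.567,y-.2775)<.05)&(abs(z-zt)<.006)
    cs,_=cv2.findContours(m.astype(np.uint8),0,1); k=max(cs,key=cv2.contourArea)
    W=onz(c,k.reshape(-1,2).astype(float),zt)[:,:2]
    h=cv2.convexHull((W*1e3).astype(np.float32)).reshape(-1,2)
    M=cv2.moments(h.reshape(-1,1,2)); ctr=np.array([M['m10'],M['m01']])/M['m00']
    # dense boundary & 12th harmonic of support function: peaks of width at corners, mins at flats
    a=np.radians(np.arange(0,360,.5)); w=np.array([((h-ctr)@[np.cos(t),np.sin(t)]).max() for t in a])
    F=(w*np.exp(-12j*a)).mean()
    print('z med',np.median(z[m]),'ctr',ctr.round(1),'area-r',np.sqrt(M['m00']/np.pi).round(2),'mean sup',w.mean().round(2),'amp',(2*abs(F)).round(2),'flat angle mod30', round(float(np.degrees((np.angle(F.conj())+np.pi)/12)%30),1))
    for e in (1.5,2.0): 
        q=cv2.approxPolyDP(h.reshape(-1,1,2),e,True).reshape(-1,2); d=np.roll(q,-1,0)-q; print(len(q),[(round(float((np.degrees(np.arctan2(*v[::-1]))+90)%30),1),round(float(np.hypot(*v)),1)) for v in d])
if __name__=='__main__':
    cap(load(sys.argv[1]),float(sys.argv[2]))
E
python3 cap.py wrist8 0.153
python3 - <<'E'
from h import *
c=load('wrist8'); P=pts(c); x,y,z=P[...,0],P[...,1],P[...,2]
hsv=cv2.cvtColor(c['pixels'],cv2.COLOR_RGB2HSV)
r=np.hypot(x-.567,y-.2775); m=(r>.050)&(r<.09)&(z>.03)&(z<.12)
print(m.sum(), np.median(P[m],0), np.degrees(np.arctan2(np.median(y[m])-.2775,np.median(x[m])-.567)))
E
```

```text
z med 0.15404804421166746 ctr [566.  277.1] area-r 23.21 mean sup 23.39 amp 0.26 flat angle mod30 20.6
12 [(20.3, 11.6), (19.0, 12.8), (23.6, 13.6), (21.7, 10.1), (18.1, 12.8), (23.4, 13.2), (19.6, 10.1), (18.1, 13.2), (21.4, 12.7), (20.3, 11.9), (20.3, 12.2), (21.3, 12.5)]
12 [(20.3, 11.6), (19.0, 12.8), (23.6, 13.6), (21.7, 10.1), (18.1, 12.8), (23.4, 13.2), (19.6, 10.1), (18.1, 13.2), (21.4, 12.7), (20.3, 11.9), (20.3, 12.2), (21.3, 12.5)]
492 [0.50914199 0.28644337 0.07939981] 171.21308096684905
```

The cap centre is (0.566, 0.277). A flat sits at -9.4°, which agrees with the handle at 171°. I'll grip at 20.6°, the next flat, so the fingers stay clear of the handle while they sweep.

arm_command:
  rows:
    - {"xyz": [-0.004,-0.03,0],"delta_rot": [0,0,0],"gripper": 0.07}
    - {"xyz": [-0.004,-0.035,0],"delta_rot": [0,0,0],"gripper": 0.07}
    - {"xyz": [-0.001,-0.029,0],"delta_rot": [0,0,0],"gripper": 0.07}
    - {"xyz": [0,0,0],"delta_rot": [0,0,-0.13],"gripper": 0.07}
    - {"xyz": [0,0,0.02],"delta_rot": [0,0,-0.13],"gripper": 0.07}
    - {"xyz": [0,0,0.02],"delta_rot": [0,0,-0.125],"gripper": 0.07}
    - {"xyz": [0,0,0],"delta_rot": [0,0,0],"gripper": 0.07}
    - {"xyz": [0,0,0],"delta_rot": [0,0,0],"gripper": 0.07}
    - {"xyz": [0,0,0],"delta_rot": [0,0,0],"gripper": 0.07}

```text
time: 14.95
tool_pos: [0.5676, 0.2773, 0.1968]
tcp_rot: [-3.091, -0.558, -0.003]
wrist_force: [0.7, 0.2, 0.2]
width: 0.818
```

```bash
python3 plan.py 0.5665 0.2773 0.12 20.6
```

```text
t 14.95 p [0.5676 0.2773 0.1968] yaw 20.45 toolz [ 1.7e-03  7.0e-04 -1.0e+00] q [ 0.415  0.205  1.741 -0.     1.194  0.058] w 0.818 F [0.7 0.2 0.2]
shift tool axes (before turn) [-0.0012 -0.0004  0.0768]  turn [-0.0001 -0.0018 -0.0027]  shift after turn [-0.0011 -0.0004  0.0768]
```

arm_command:
  force: 60
  rows:
    - {"xyz": [-0.001,0,0.02],"delta_rot": [0,0,0],"gripper": 0.07}
    - {"xyz": [0,0,0.025],"delta_rot": [0,0,0],"gripper": 0.07}
    - {"xyz": [0,0,0.02],"delta_rot": [0,0,0],"gripper": 0.07}
    - {"xyz": [0,0,0.01],"delta_rot": [0,0,0],"gripper": 0.07}
    - {"xyz": [0,0,0],"delta_rot": [0,0,0],"gripper": 0.07}
    - {"xyz": [0,0,0],"delta_rot": [0,0,0],"gripper": 0.07}

```text
time: 15.55
tool_pos: [0.5666, 0.2776, 0.1218]
tcp_rot: [-3.091, -0.561, -0.003]
wrist_force: [0.4, -0.9, -0.7]
width: 0.821
```

```bash
python3 plan.py 0.5665 0.2773 0.12 20.6;python3 -c "
from h import *
snap('side','side3')
c=snap('wrist','wrist9')"
```

```text
t 15.55 p [0.5666 0.2776 0.1218] yaw 20.59 toolz [ 1.7e-03  7.0e-04 -1.0e+00] q [ 0.416  0.268  1.81  -0.     1.062  0.057] w 0.821 F [ 0.4 -0.9 -0.7]
shift tool axes (before turn) [-0.0002  0.0003  0.0018]  turn [-0.0001 -0.0018 -0.0001]  shift after turn [-0.0002  0.0003  0.0018]
```

View pics/wrist9.png

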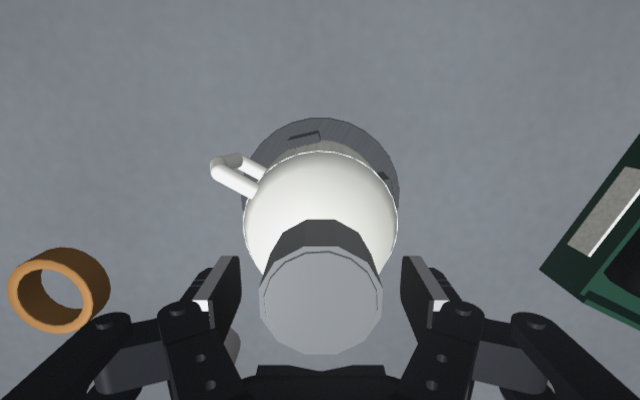

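The cap sits centred between the pads, around (320,300), with a flat facing each one. I close on it now.

arm_command:
  force: 70
  rows:
    - {"xyz": [0,0,0.001],"delta_rot": [0,0,0],"gripper": 0.0}
    - {"xyz": [0,0,0],"delta_rot": [0,0,0],"gripper": 0.0}
    - {"xyz": [0,0,0],"delta_rot": [0,0,0],"gripper": 0.0}
    - {"xyz": [0,0,0],"delta_rot": [0,0,0],"gripper": 0.0}
    - {"xyz": [0,0,0],"delta_rot": [0,0,0],"gripper": 0.0}
    - {"xyz": [0,0,0],"delta_rot": [0,0,0],"gripper": 0.0}

```text
time: 16.25
tool_pos: [0.5663, 0.2777, 0.1202]
tcp_rot: [-3.09, -0.562, -0.002]
wrist_force: [0.5, -0.1, 3.5]
width: 0.525
```

```bash
python3 plan.py 0.5665 0.2773 0.114 20.6
```

```text
t 16.25 p [0.5663 0.2777 0.1202] yaw 20.62 toolz [ 1.5e-03  7.0e-04 -1.0e+00] q [0.416 0.269 1.811 0.    1.059 0.056] w 0.525 F [ 0.5 -0.1  3.5]
shift tool axes (before turn) [0.     0.0004 0.0062]  turn [-0.0001 -0.0016  0.0004]  shift after turn [0.     0.0004 0.0062]
```

arm_command:
  force: 70
  rows:
    - {"xyz": [0,0,0.002],"delta_rot": [0,0,0],"gripper": 0.0}
    - {"xyz": [0,0,0.002],"delta_rot": [0,0,0],"gripper": 0.0}
    - {"xyz": [0,0,0.0015],"delta_rot": [0,0,0],"gripper": 0.0}
    - {"xyz": [0,0,0],"delta_rot": [0,0,0],"gripper": 0.0}
    - {"xyz": [0,0,0],"delta_rot": [0,0,0],"gripper": 0.0}

```text
time: 16.75
tool_pos: [0.5663, 0.2777, 0.1151]
tcp_rot: [-3.09, -0.562, -0.002]
wrist_force: [-0.3, -0.8, 8.2]
width: 0.526
```

```bash
python3 plan.py; python3 -c "
from h import *
snap('side','side4');snap('wrist','wrist10')"; python3 cap.py wrist10 0.148
```

```text
t 16.75 p [0.5663 0.2777 0.1151] yaw 20.63 toolz [ 1.4e-03  6.0e-04 -1.0e+00] q [0.416 0.274 1.815 0.    1.051 0.056] w 0.526 F [-0.3 -0.8  8.2]
z med 0.14820221278425805 ctr [565.1 278.5] area-r 27.5 mean sup 29.32 amp 0.32 flat angle mod30 20.6
10 [(21.9, 24.6), (26.1, 18.7), (20.6, 12.4), (14.7, 19.1), (18.9, 24.3), (18.4, 4.6), (23.3, 33.9), (20.7, 9.7), (19.1, 31.8), (19.1, 4.8)]
10 [(21.9, 24.6), (26.1, 18.7), (20.6, 12.4), (14.7, 19.1), (18.9, 24.3), (18.4, 4.6), (23.3, 33.9), (20.7, 9.7), (19.1, 31.8), (19.1, 4.8)]
```

The cap is pressed about 5 mm: the force is 8.2 N and its top reads 0.148. I start the turn.

arm_command:
  force: 70
  rows:
    - {"xyz": [0,0,0.0007],"delta_rot": [0,0,0],"gripper": 0.0}
    - {"xyz": [0,0,0],"delta_rot": [0,0,-0.1],"gripper": 0.0}
    - {"xyz": [0,0,0],"delta_rot": [0,0,-0.1],"gripper": 0.0}
    - {"xyz": [0,0,0],"delta_rot": [0,0,-0.1],"gripper": 0.0}
    - {"xyz": [0,0,0],"delta_rot": [0,0,-0.1],"gripper": 0.0}
    - {"xyz": [0,0,0],"delta_rot": [0,0,-0.1],"gripper": 0.0}
    - {"xyz": [0,0,0],"delta_rot": [0,0,0],"gripper": 0.0}

```text
time: 17.55
tool_pos: [0.5668, 0.2779, 0.1147]
tcp_rot: [2.854, 1.313, 0.004]
wrist_force: [-0.6, -0.4, 9.2]
width: 0.527
```

```bash
python3 plan.py; python3 -c "
from h import *
c=snap('wrist','wrist11')"; python3 -c "
from workcell import bot; print(bot.read_state()['torque'])"
```

```text
t 17.55 p [0.5668 0.2779 0.1147] yaw 49.40 toolz [ 0.0024  0.0011 -1.    ] q [ 0.416  0.275  1.815  0.     1.049 -0.446] w 0.527 F [-0.6 -0.4  9.2]
[-0.02614938  0.03062201 -0.03965788]
```

View pics/wrist11.png

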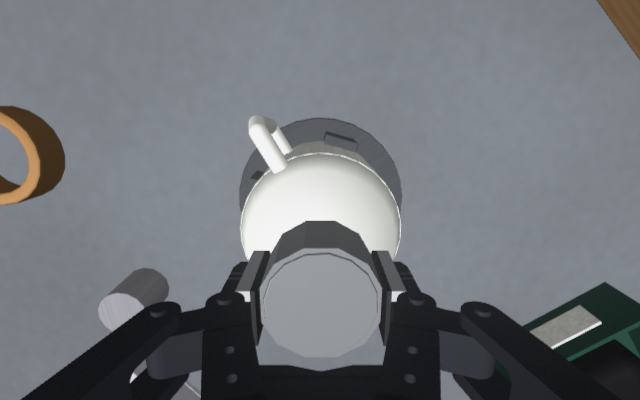

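The cap turns with the fingers: the flats stay against the pads, the handle has rotated in view, and the twisting moment is small. I continue to about 90°.

arm_command:
  force: 70
  rows:
    - {"xyz": [0,0,0],"delta_rot": [0,0,-0.12],"gripper": 0.0}
    - {"xyz": [0,0,0],"delta_rot": [0,0,-0.12],"gripper": 0.0}
    - {"xyz": [0,0,0],"delta_rot": [0,0,-0.12],"gripper": 0.0}
    - {"xyz": [0,0,0],"delta_rot": [0,0,-0.12],"gripper": 0.0}
    - {"xyz": [0,0,0],"delta_rot": [0,0,-0.12],"gripper": 0.0}
    - {"xyz": [0,0,0],"delta_rot": [0,0,-0.12],"gripper": 0.0}
    - {"xyz": [0,0,0],"delta_rot": [0,0,-0.12],"gripper": 0.0}
    - {"xyz": [0,0,0],"delta_rot": [0,0,-0.12],"gripper": 0.0}
    - {"xyz": [0,0,0],"delta_rot": [0,0,-0.1],"gripper": 0.0}
    - {"xyz": [0,0,0],"delta_rot": [0,0,0],"gripper": 0.0}

```text
time: 18.6
tool_pos: [0.5668, 0.2779, 0.1148]
tcp_rot: [1.798, 2.574, 0.004]
wrist_force: [-0.4, 0.5, 9.1]
width: 0.53
```

arm_command:
  force: 70
  rows:
    - {"xyz": [0,0,-0.005],"delta_rot": [0,0,0],"gripper": 0.0}
    - {"xyz": [0,0,-0.005],"delta_rot": [0,0,0],"gripper": 0.0}
    - {"xyz": [0,0,-0.005],"delta_rot": [0,0,0],"gripper": 0.0}
    - {"xyz": [0,0,0],"delta_rot": [0,0,0],"gripper": 0.0}

```text
time: 19.0
tool_pos: [0.5652, 0.2771, 0.128]
tcp_rot: [-1.801, -2.573, 0.001]
wrist_force: [-0.4, 0.3, -0.6]
width: 0.527
```

```bash
python3 plan.py 0.5667 0.2777 0.193 111; python3 -c "
from h import *
c=snap('wrist','wrist12')"
```

```text
t 19.00 p [0.5652 0.2771 0.128 ] yaw 110.01 toolz [-1.e-03 -5.e-04 -1.e+00] q [ 0.416  0.261  1.806 -0.     1.076 -1.504] w 0.527 F [-0.4  0.3 -0.6]
shift tool axes (before turn) [ 0.      0.0015 -0.065 ]  turn [-0.0011  0.0001 -0.0173]  shift after turn [-0.      0.0016 -0.065 ]
```

View pics/wrist12.png

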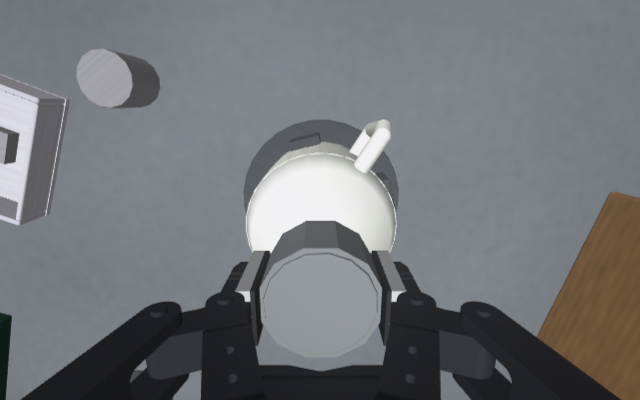

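The cap lifts freely, with wrist force about zero and the opening unchanged. I raise it so its centre is about 7 cm above the mouth, which is TCP about 0.194.

arm_command:
  force: 70
  rows:
    - {"xyz": [0,0,-0.01],"delta_rot": [0,0,0],"gripper": 0.0}
    - {"xyz": [0,0.001,-0.015],"delta_rot": [0,0,0],"gripper": 0.0}
    - {"xyz": [0,0,-0.015],"delta_rot": [0,0,0],"gripper": 0.0}
    - {"xyz": [0,0,-0.015],"delta_rot": [0,0,0],"gripper": 0.0}
    - {"xyz": [0,0,-0.01],"delta_rot": [0,0,0],"gripper": 0.0}
    - {"xyz": [0,0,0],"delta_rot": [0,0,0],"gripper": 0.0}
    - {"xyz": [0,0,0],"delta_rot": [0,0,0],"gripper": 0.0}
    - {"xyz": [0,0,0],"delta_rot": [0,0,0],"gripper": 0.0}
    - {"xyz": [0,0,0],"delta_rot": [0,0,0],"gripper": 0.0}
    - {"xyz": [0,0,0],"delta_rot": [0,0,0],"gripper": 0.0}
    - {"xyz": [0,0,0],"delta_rot": [0,0,0],"gripper": 0.0}
    - {"xyz": [0,0,0],"delta_rot": [0,0,0],"gripper": 0.0}

```text
time: 20.25
tool_pos: [0.5665, 0.2776, 0.193]
tcp_rot: [-1.802, -2.573, 0.001]
wrist_force: [-0.7, 0.5, 0.6]
width: 0.524
```

```bash
python3 plan.py
python3 - <<'E'
from h import *
for f in ('side','scene'):
    c=snap(f,f+'9'); 
    P=pts(c);x,y,z=P[...,0],P[...,1],P[...,2]
    for nm,(a,b),r,lo,hi in (('bush',(.647,-.235),.04,.02,.06),('link',(.6055,-.0125),.065,.010,.025),('tin',(.53,.117),.06,.035,.05),('tape',(.394,.128),.08,.02,.035),('spare',(.814,.178),.06,.15,.18)):
        m=(np.hypot(x-a,y-b)<r)&(z>lo)&(z<hi); 
        if nm=='link': m&=abs(x-.6055)<.035
        print(f,nm,m.sum(),np.nanmedian(P[m],0).round(3) if m.any() else '', np.percentile(z[m],97).round(3) if m.any() else '')
E
python3 -c "
import cv2;a=cv2.imread('pics/side9.png')[80:330,180:430];cv2.imwrite('pics/side9z.png',cv2.resize(a,None,fx=2.4,fy=2.4))"
```

```text
t 20.25 p [0.5665 0.2776 0.193 ] yaw 110.01 toolz [-5.e-04 -2.e-04 -1.e+00] q [ 0.416  0.208  1.745  0.     1.19  -1.504] w 0.524 F [-0.7  0.5  0.6]
side bush 161 [ 0.647 -0.236  0.033] 0.037
side link 278 [ 0.606 -0.015  0.014] 0.017
side tin 103 [0.53  0.114 0.04 ] 0.042
side tape 224 [0.393 0.126 0.025] 0.028
side spare 91 [0.811 0.174 0.167] 0.172
scene bush 92 [ 0.652 -0.235  0.033] 0.037
scene link 235 [ 0.608 -0.015  0.014] 0.017
scene tin 75 [0.531 0.117 0.04 ] 0.043
scene tape 121 [0.395 0.126 0.025] 0.029
scene spare 113 [0.815 0.175 0.169] 0.173
```

View pics/side9z.png

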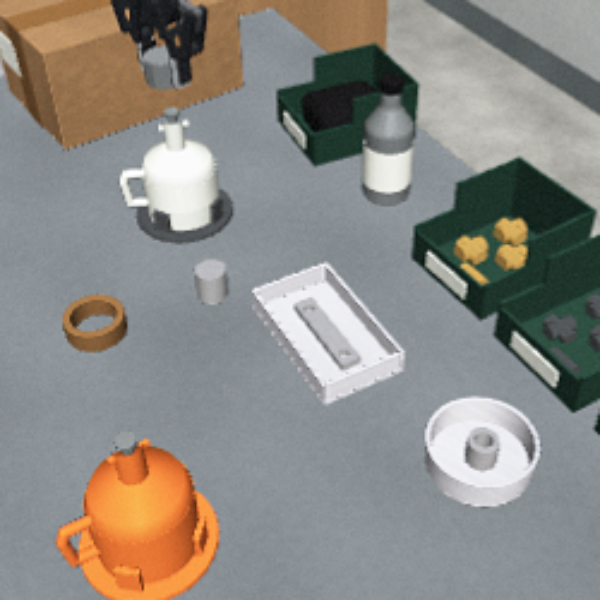

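View pics/scene9.png

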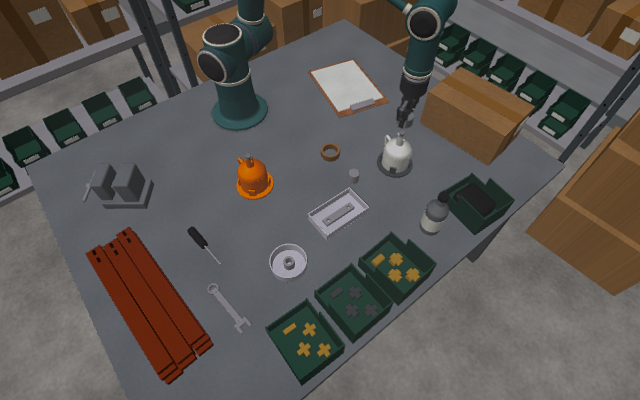

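The jug's neck is bare and the cap hangs level above it at (158,65) in the zoomed side view. The link lies in the tray, the bush stands in the tub, and the bystanders are where they were. I hand in the job.

```bash
python3 -c "
from workcell import bot
print(bot.read_state()['joint_vel'].round(4)); print(bot.finish_job())"; python3 plan.py
```

```text
[ 0.0003 -0.0017  0.0002 -0.0023 -0.0015  0.0012]
the job is handed in; nothing more can be done
None
the job is handed in; nothing more can be done
```

I put the bush in the round tub and laid the link flat in the tray. I then pressed the cap down about 5 to 6 mm, turned it about 89° anticlockwise, lifted it off and handed in at about 20 s. The hand-in reports no verdict, so these are my own last checks:

- **Bush:** it stands within about 5 mm of the tub's centre. Its top is 33 to 34 mm above the bench, so it is resting on the floor of the tub.
- **Link:** it lies flat, with its top about 14 mm above the bench and its centre within about 3 mm of the tray's centre.
- **Cap:** it is held at about 70 N commanded grip, level and still, its centre about 69 mm above the jug's mouth. That height is worked out from the tool pose. The side view shows the bare neck and a clear gap below the cap.
- **Bystanders:** the tape, tin and spare measured within about 4 mm of where they started. The driver and wrench I checked only by eye in the last scene picture, and they look unmoved.

My first two move calls were refused because their rows did not all give the shift, turn and gripper value; the arm did not move. No check disagreed by more than the few millimetres of camera error.

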